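# Wedge a window sash up to hanging height

## Robot

A 7-joint arm with a two-finger parallel gripper is mounted at the origin on the work surface. World frame = base frame: x ahead of the robot, y to its left, z up, the work surface at z = 0. Lengths are in m, angles in degrees, forces in N, time in s.
With the tool pointing down it reaches from about 0.4 to 0.875 m from the base axis. Payload 19.3 kg.
Tool frame: the origin (TCP) lies at the very end of the fingers, on their centre line; the grasp point (between the pads) lies 19 mm behind it; z points along the fingers, y is the line along which they close (so a half turn about z gives the same grasp; the last joint's range is limited). The gripper opens to 85 mm and grips with 20 to 120 N. Pads are 22 mm wide; open, the fingers measure 114 mm over their backs; the gripper's body (76 mm by 85 mm) begins 54 mm behind the grasp point. The pads swing forward as they close: fully open they stand 13 mm farther back than shut.
Start: joints at [66.853, 29.874, -2.08, 91.645, 1.215, 58.505, -6.463], TCP at [0.205, -0.591, 0.231] pointing down, gripper open.
Joint ranges: [-166.77, 166.77], [-17.47, 122.26], [-85.68, 81.53], [9.62, 139.38], [-72.42, 252.41], [9.2, 110.78], [-144.41, 144.41]. Speed limits (degrees/s): [108.29, 108.29, 136.94, 136.94, 172.46, 172.46, 172.46].

## Interface

Orientations are given as a 3x3 rotation matrix whose columns are the frame's x, y, z axes.
In Python, from rig import manip, viewer gives the robot as it stands. The module is installed in compiled form; this text tells all that it offers.
- The arm moves only by the tool jog_arm, never from a script. Its argument "plan" is a list of rows, each an object of numbers: "wx", "wy", "wz": the turn, a rotation vector about the tool's x, y, z in degrees; "x", "y", "z": the shift along the tool's x, y, z in mm; "fingers": the opening, from 0 (shut) to 1 (fully open). In form: [{"wx": .., "wy": .., "wz": .., "x": .., "y": .., "z": .., "fingers": ..}, ...]. A call has 1 to 8 rows; each row is the pose to reach, as a shift and turn from the pose commanded when the call began, along the tool's axes at that moment; what a row does not reach only later rows make up. A row lasts 1/10 s, in which the tool goes at most 50 mm and 8.59 degrees, less where a joint would pass 70% of its speed; a pose out of reach is approached as far as the arm can. A call with a gripper value outside its range is refused whole. The fingers move at their own pace and stop on an object; the grip force is fixed at half the most. Time passes only in rows, so rows that repeat a pose let the fingers close. It gives the time, the measured TCP pose, the force, the opening and the grip force at its end, in the units of the state.
- manip.sense(): the state, without advancing time (a new reading comes with each control period).
- viewer.get_image(name): name is "scene" or "top" or "wrist"; returns (picture, depth): 384x512x3 uint8, blue, green, red; 384x512 float32, m along the optical axis (not along the pixel's ray), 0 where there is no reading.
- viewer.camera_model(name): a dict with "vfov" (degrees; the focal length in pixels is half the picture's height over the tangent of half this angle, whatever the lens; pixels are square), "cx", "cy" (the principal point, pixels), "cam_to_world" (4x4, takes a point from camera to world coordinates); the wrist camera has in their place "T_tool_cam" (4x4, takes a point from camera to tool coordinates, whose origin is the TCP and whose axes are the flange's). Camera axes: x right, y down, z forward; pixel columns grow to the right and rows downward; lengths in m; the calibration is good to about 2 mm. A picture is of the moment at which its call begins: read the wrist's pose just before it. camera_model takes no time and is no camera call.
- manip.job_done(): hands the job in; it is judged then, once.
The state is a dict: "time_s": time; "q": joint angles; "dq": joint speeds; "effort": joint torques, N m; "tcp_pos": TCP position; "eef_rot": TCP orientation; "wrist_force": force on the tool from outside, world axes, zero at the start; "ft_torque": the same for the moment, N m; "width": finger opening in m; "grip_force": force on a finger pad.
Only numpy, scipy, OpenCV 4.12 (cv2) and the standard library are available. Lean on these libraries where they do the work, as an engineer would, in place of code of your own. Each camera call takes 0.05 s, during which the arm holds its last target. There are 200 camera calls.

## Task

Pull the top drawer of the parts cabinet out to its stop and take out the wooden wedge. Push it, thin end first and lying flat on the sill, straight in under the middle of the sash's bottom rail until the sash just lifts off its two red packers (2 to 5 mm clear, no more), and finish still gripping the wedge so that it alone carries the sash while a colleague screws the hinges on. Leave the tools and the offcut lying on the bench where they are.

Things in the scene. Friction and masses are not known exactly. Their poses are not given: they have to be found in the camera images.
- cab_drawer0 (a joint): Top drawer of a low two-drawer parts cabinet (plywood, grey fronts, 280 wide, 144 high). m: 0 shut, starts ajar (0.05 to 0.062), 0.230 at its stop, growing as it comes out towards the robot. Friction about 1 N; stays where left. Inside 244 wide (y), 275 long (x), walls 35 high; floor 87 above the bench, top of its front 131. Fully out, the first 224 mm behind the front are clear of the cabinet
- cab_drawer0_handle (a point): Middle of the top drawer's handle: round steel bar, 11 thick, 120 long, level along y, 35 mm in front of the drawer's front, 109 above the bench, 35 below the cabinet's top. It moves with the drawer. x points into the cabinet (the drawer pulls out along -x), z up. The lower drawer has a like handle 55 mm lower. A bottle and a box stand on the cabinet, to 150 above it, over 130 behind its front
- wedge: Dark hardwood wedge, 180 long (x), 40 wide (y), upright parallel sides, flat underside; the top slopes evenly from 28 mm thick at the tail (-x end) to 4 mm at the tip (+x end): 1 mm per 7.5 mm. 85 g. Origin: centre of its underside, 90 mm from the tip; x towards the thin tip, z up. It lies flat in the left or right half of the top drawer, tail towards the drawer's front and 8 to 30 mm behind it
- frame: Pine window frame upright on the bench, 380 wide, 302 high, fixed by two steel holdfasts at the sill's ends (y +-165, 97 high). Origin: on the bench below the middle of the sash's front face; x straight into the window (the way the wedge goes), y along the sill, z up. Flat sill top 34 above the bench, from 55 in front of the sash's face to behind it. Red packers 8 thick, 32 wide at y +-126
- sash (a joint): Unglazed pine sash, 292 wide, 200 high, 44 thick, 0.6 to 0.9 kg, standing in the frame on the two packers. It can only rise straight up. Value in m: 0 resting on the packers, growing as it lifts; it sinks back when not held up. The frame's head stops it at 0.016
- rail_edge (a point): Middle of the lower front edge of the sash's bottom rail (42 high); 42 mm above the bench, so 8 above the sill, while the sash rests; rises with it. Axes as the frame's. The wedge, flat on the sill, meets this edge when 30 mm of its tip is past it; each further 7.5 mm lifts the sash 1 mm
- shim: Bystander: stack of three coloured plastic packers, 100 x 40 x 15, in the other half of the top drawer; it may ride along with the drawer. Origin under its centre
- hammer: Bystander: joiner's hammer with red handle, 280 long, 26 high, lying at the left of the bench. Origin under the middle of its length
- driver: Bystander: blue and black cordless driver lying on its side, about 210 x 210 x 57, at the side of the bench
- square: Bystander: try square, steel blade 150 x 32, wooden stock 110 long and 18 high, flat on the middle of the bench. Origin at the outer corner
- tape: Bystander: yellow tape measure, 65 x 36 x 62, on the bench in front of the right half of the sill, 110 to 150 mm from its middle. Origin under its centre
- offcut: Bystander: pine offcut, 160 x 44 x 42, at the side of the bench. Origin under its centre

How it is judged:
By the outcome, as a careful person would: the job done as asked, in the order asked, and still so for the second after the job is handed in, while the arm keeps its last pose, push and grip.
It also fails if it takes over 61 s, if anything falls off the work surface, if the arm or the gripper's body presses on something with over 40 N, if the wrist force passes 120 N, or if a joint passes its speed limit or range.

## Working session

There is one attempt and no reset: what is moved stays moved. The work goes in short steps, Python scripts to look and compute and a tool call to move; the robot and the scene stay as the last step left them, time stands still between calls to the robot, and variables do not carry over. Pictures are saved under pics/ and viewed, at most 10 in all, crops included, and the job is handed in when it is done.

Besides the shell and the picture viewer there is one more tool, called after "Request:" as a command line: name --argument value ..., lists and objects as JSON in quotes. jog_arm: Moves the arm, as the interface text tells. Its arguments: {"type":"object","properties":{"plan":{"type":"array"}},"required":["plan"]}

```bash
mkdir -p pics; cat > h.py <<'E'
import numpy as np, cv2
from rig import manip, viewer
def snap(n):
    s=manip.sense(); im,d=viewer.get_image(n); m=viewer.camera_model(n)
    if n=="wrist":
        T=np.eye(4);T[:3,:3]=s["eef_rot"];T[:3,3]=s["tcp_pos"];T=T@np.array(m["T_tool_cam"])
    else: T=np.array(m["cam_to_world"])
    f=im.shape[0]/2/np.tan(np.radians(m["vfov"]/2))
    return im,d,T,(f,m["cx"],m["cy"])
def cloud(d,T,k):
    f,cx,cy=k; v,u=np.mgrid[:d.shape[0],:d.shape[1]]
    P=np.stack([(u-cx)/f*d,(v-cy)/f*d,d],-1)
    W=P@T[:3,:3].T+T[:3,3]; W[d<=0]=np.nan
    return W
def plane(uv,z,T,k):
    f,cx,cy=k; r=T[:3,:3]@np.array([(uv[0]-cx)/f,(uv[1]-cy)/f,1]); o=T[:3,3]
    return o+r*(z-o[2])/r[2]
E
python3 - <<'E'
from h import *
s=manip.sense(); print({k:np.round(v,3).tolist() for k,v in s.items()})
out=[]
for n in("scene","top"):
    im,d,T,k=snap(n); np.savez(n,im=im,d=d,T=T,k=k); cv2.imwrite(f"pics/{n}.png",im); print(n,np.round(T,3).tolist(),k,(d>0).mean())
E
```

```text
{'time_s': 0.0, 'q': [66.852, 29.91, -2.081, 91.672, 1.215, 58.503, -6.464], 'dq': [0.009, 0.096, -0.104, 0.106, -0.04, 0.1, 0.029], 'effort': [-0.001, -92.71, 1.979, -36.993, 0.018, 0.008, 0.0], 'tcp_pos': [0.205, -0.59, 0.231], 'eef_rot': [[0.945, 0.328, -0.0], [0.328, -0.945, 0.001], [-0.0, -0.001, -1.0]], 'wrist_force': [0.068, -0.57, 0.402], 'ft_torque': [0.038, 0.02, -0.0], 'grip_force': 0.0, 'width': 0.085}
scene [[-0.122, 0.831, -0.543, 1.337], [0.992, 0.098, -0.073, 0.103], [-0.007, -0.548, -0.837, 1.321], [0.0, 0.0, 0.0, 1.0]] (np.float64(380.57848725293525), 254.42539111697474, 189.72037531680283) 0.9958140055338541
top [[-0.008, -0.985, 0.173, 0.271], [-1.0, 0.006, -0.014, 0.035], [0.012, -0.173, -0.985, 1.735], [0.0, 0.0, 0.0, 1.0]] (np.float64(486.5340217533014), 254.18405451083677, 196.59401131813044) 0.9960276285807291
```

View pics/scene.png

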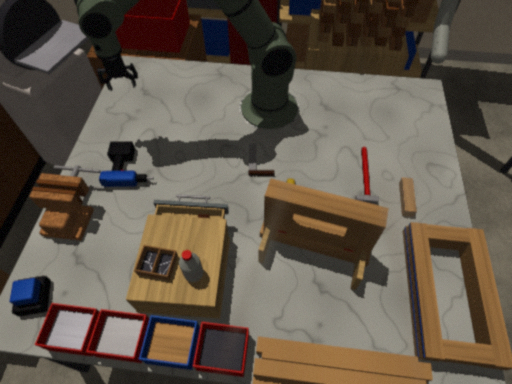

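View pics/top.png

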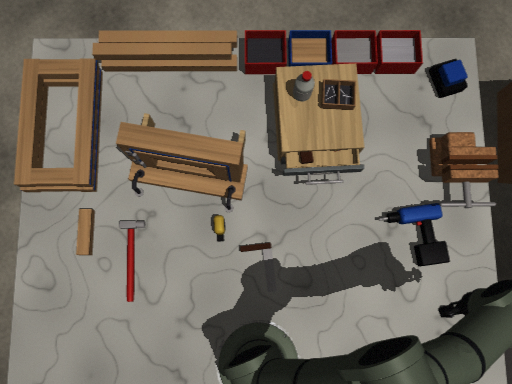

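The scene view shows the cabinet (centre ~(180,255)) and the frame (~(325,225)). In the top view the cabinet is at (320,120) with its handle at ~(320,176). The dark wedge tail shows at (306,157), in the drawer's left (+y) half. The frame's sill is at ~(185,185), the tape at (218,227) and the square at (258,247).

```bash
python3 - <<'E'
from h import *
z=np.load("top.npz"); im,d,T,k=z["im"],z["d"],z["T"],tuple(z["k"]); W=cloud(d,T,k)
def rect(name,zl,zh,box):
    u0,v0,u1,v1=box; m=np.zeros(d.shape,bool); m[v0:v1,u0:u1]=1
    m&=(W[...,2]>zl)&(W[...,2]<zh); p=W[m][:,:2].astype(np.float32)
    p_=cv2.minAreaRect(p*1000); print(name,m.sum(),np.round(np.median(W[m][:,2]),4),p_, np.round(cv2.boxPoints(p_)).tolist())
    return m
rect("cabtop",.135,.155,(265,55,372,168))
rect("front",.120,.138,(275,160,372,180))
rect("handle",.09,.118,(285,172,360,186))
rect("sill",.026,.042,(120,160,255,215))
rect("tape",.03,.08,(205,205,230,245))
rect("square",.008,.03,(230,235,285,295))
rect("wedge?",.08,.12,(280,145,355,166))
# sash/head top
rect("head",.285,.32,(100,110,255,190))
c=cv2.resize(im[50:260,110:380],None,fx=2.9,fy=2.8,interpolation=cv2.INTER_CUBIC); cv2.imwrite("pics/topc.png",c)
E
```

```text
cabtop 5875 0.1446 ((833.42431640625, -216.76011657714844), (375.3502197265625, 282.11236572265625), 2.544722080230713) [[640.0, -84.0], [652.0, -366.0], [1027.0, -349.0], [1015.0, -68.0]]
front 460 0.1297 ((659.014404296875, -225.39076232910156), (45.31755065917969, 273.585693359375), 0.4929346442222595) [[635.0, -89.0], [638.0, -362.0], [683.0, -362.0], [680.0, -88.0]]
handle 229 0.111 ((621.5675659179688, -196.3309326171875), (42.97821807861328, 201.7941131591797), 2.4165902137756348) [[596.0, -96.0], [604.0, -298.0], [647.0, -296.0], [639.0, -95.0]]
sill 1737 0.0345 ((617.3474731445312, 247.91073608398438), (419.88372802734375, 160.40335083007812), 88.29100799560547) [[531.0, 40.0], [691.0, 36.0], [704.0, 455.0], [543.0, 460.0]]
tape 198 0.06 ((489.2135009765625, 130.95835876464844), (43.783714294433594, 100.23539733886719), 78.0583724975586) [[436.0, 120.0], [534.0, 99.0], [543.0, 142.0], [445.0, 163.0]]
square 604 0.0127 ((333.6999206542969, 2.309295654296875), (191.03465270996094, 205.8406219482422), 89.51080322265625) [[230.0, -92.0], [436.0, -94.0], [437.0, 97.0], [232.0, 99.0]]
wedge? 993 0.0886 ((697.7869262695312, -208.2701416015625), (261.2062683105469, 78.77056121826172), 86.66552734375) [[651.0, -336.0], [730.0, -341.0], [745.0, -80.0], [666.0, -76.0]]
head 2944 0.3025 ((691.549560546875, 242.1991729736328), (381.2046203613281, 73.5072021484375), 79.50627136230469) [[621.0, 61.0], [693.0, 48.0], [762.0, 423.0], [690.0, 436.0]]
```

View pics/topc.png

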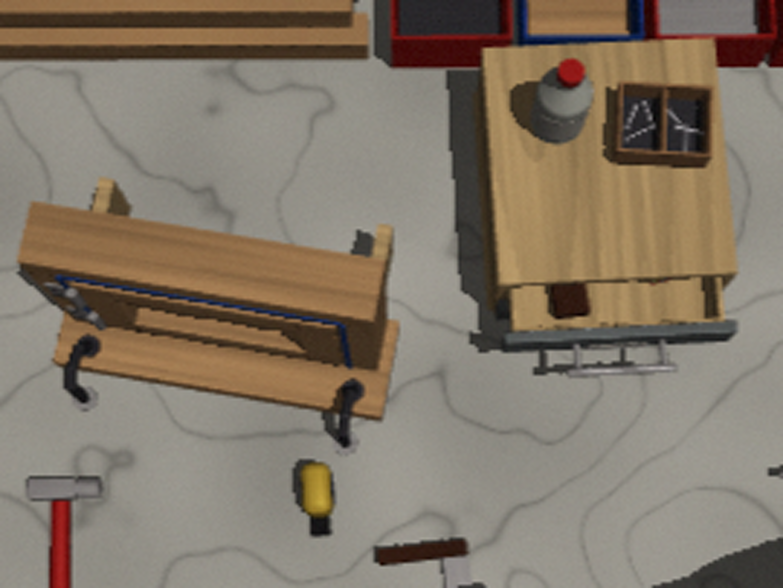

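```bash
cat >> h.py <<'E'
def go(p,yaw):
    "shift/turn in tool axes to bring TCP to p, tool down, tool x at world yaw (deg)"
    from scipy.spatial.transform import Rotation as Ro
    s=manip.sense(); R=np.array(s["eef_rot"]); a=np.radians(yaw); c,n=np.cos(a),np.sin(a)
    G=np.array([[c,n,0],[n,-c,0],[0,0,-1.]])
    w=Ro.from_matrix(R.T@G).as_rotvec(degrees=True)
    print("t",round(s["time_s"],2),"at",np.round(s["tcp_pos"],4),"w",np.round(w,2),"d",np.round(R.T@(np.array(p)-s["tcp_pos"])*1000,1),"F",np.round(s["wrist_force"],1),"width",round(s["width"],4),round(s["grip_force"],1))
E
python3 - <<'E'
from h import *
print(np.round(viewer.camera_model("wrist")["T_tool_cam"],3).tolist(), viewer.camera_model("wrist")["vfov"])
z=np.load("top.npz"); im,T,k=z["im"],z["T"],tuple(z["k"])
print(plane((325.5,182),.1145,T,k), [plane((110+x/2.9,50+y/2.8),.131,T,k)[:2].round(4) for x,y in((505,345),(737,333))])
go([.60,-.215,.30],92.5)
E
```

```text
[[-0.0, -0.947, -0.323, 0.081], [1.0, -0.0, -0.0, 0.0], [0.0, -0.323, 0.947, -0.143], [0.0, 0.0, 0.0, 1.0]] 71.03671132577266
[ 0.60548603 -0.23106313  0.1145    ] [array([ 0.6332, -0.0893]), array([ 0.6466, -0.3612])]
t 0.1 at [ 0.2047 -0.5902  0.2308] w [-5.000e-02 -4.000e-02 -7.338e+01] d [ 496.4 -225.1  -69. ] F [-0.3  0.1 -0.7] width 0.0852 0.0
```

Request:
jog_arm --plan '[{"wz": -73.5,"x": 496,"y": -225,"z": -69,"fingers": 0.35},{"wz": -73.5,"x": 496,"y": -225,"z": -69,"fingers": 0.35},{"wz": -73.5,"x": 496,"y": -225,"z": -69,"fingers": 0.35},{"wz": -73.5,"x": 496,"y": -225,"z": -69,"fingers": 0.35},{"wz": -73.5,"x": 496,"y": -225,"z": -69,"fingers": 0.35},{"wz": -73.5,"x": 496,"y": -225,"z": -69,"fingers": 0.35},{"wz": -73.5,"x": 496,"y": -225,"z": -69,"fingers": 0.35},{"wz": -73.5,"x": 496,"y": -225,"z": -69,"fingers": 0.35}]'

```text
invalid input
```

```bash
python3 - <<'E'
from h import *
go([.60,-.225,.30],92.6)
print(manip.sense()["q"])
E
```

```text
t 0.1 at [ 0.2047 -0.5902  0.2308] w [-5.000e-02 -4.000e-02 -7.348e+01] d [ 493.2 -215.6  -69. ] F [-0.3  0.1 -0.7] width 0.0852 0.0
[66.85093352 29.90745821 -2.08234033 91.66879106  1.21337697 58.50596286
 -6.46457392]
```

Request:
jog_arm --plan '[{"wx": 0,"wy": 0,"wz": -73.5,"x": 493,"y": -216,"z": -69,"fingers": 0.35},{"wx": 0,"wy": 0,"wz": -73.5,"x": 493,"y": -216,"z": -69,"fingers": 0.35},{"wx": 0,"wy": 0,"wz": -73.5,"x": 493,"y": -216,"z": -69,"fingers": 0.35},{"wx": 0,"wy": 0,"wz": -73.5,"x": 493,"y": -216,"z": -69,"fingers": 0.35},{"wx": 0,"wy": 0,"wz": -73.5,"x": 493,"y": -216,"z": -69,"fingers": 0.35},{"wx": 0,"wy": 0,"wz": -73.5,"x": 493,"y": -216,"z": -69,"fingers": 0.35},{"wx": 0,"wy": 0,"wz": -73.5,"x": 493,"y": -216,"z": -69,"fingers": 0.35},{"wx": 0,"wy": 0,"wz": -73.5,"x": 493,"y": -216,"z": -69,"fingers": 0.35}]'

```text
time_s: 0.9
tcp_pos: [0.497, -0.3195, 0.2824]
eef_rot: [[0.031, 1.0, -0.0], [1.0, -0.031, -0.0], [-0.0, -0.0, -1.0]]
wrist_force: [1.1, -1.5, -0.2]
width: 0.0299
grip_force: 0.0
```

Request:
jog_arm --plan '[{"wx": 0,"wy": 0,"wz": -4.4,"x": 97,"y": 100,"z": -18,"fingers": 0.35},{"wx": 0,"wy": 0,"wz": -4.4,"x": 97,"y": 100,"z": -18,"fingers": 0.35},{"wx": 0,"wy": 0,"wz": -4.4,"x": 97,"y": 100,"z": -18,"fingers": 0.35},{"wx": 0,"wy": 0,"wz": -4.4,"x": 97,"y": 100,"z": -18,"fingers": 0.35},{"wx": 0,"wy": 0,"wz": -4.4,"x": 97,"y": 100,"z": -18,"fingers": 0.35}]'

```text
time_s: 1.4
tcp_pos: [0.5997, -0.227, 0.2995]
eef_rot: [[-0.041, 0.999, -0.001], [0.999, 0.041, 0.0], [0.0, -0.001, -1.0]]
wrist_force: [-0.2, 0.5, 0.5]
width: 0.0301
grip_force: 0.0
```

```bash
python3 - <<'E'
from h import *
im,d,T,k=snap("wrist"); np.savez("w1",im=im,d=d,T=T,k=k); cv2.imwrite("pics/w1.png",im)
go([.605,-.229,.09],92.6)
W=cloud(d,T,k)
for n,zl,zh,b in(("cabtop",.138,.15,(-.5,.67)),("front",.125,.136,(.5,.66)),("handle",.107,.117,(.5,.62))):
    m=(W[...,2]>zl)&(W[...,2]<zh)&(W[...,0]<b[1]+.4*(n=="cabtop"))
    m=cv2.morphologyEx(m.astype(np.uint8),cv2.MORPH_OPEN,np.ones((3,3)))>0
    v,u=np.nonzero(m)
    if len(u): r=cv2.minAreaRect((W[m][:,:2]*1000).astype(np.float32)); print(n,m.sum(),u.min(),u.max(),v.min(),v.max(),r)
E
```

```text
t 1.45 at [ 0.599  -0.2281  0.2996] w [-0.06  0.   -0.33] d [ -1.1   6.1 209.6] F [-0.7 -1.1  0.1] width 0.03 0.0
cabtop 33505 339 511 39 278 ((803.7387084960938, -220.143798828125), (186.46987915039062, 280.7086486816406), 2.7408595085144043)
front 2550 287 308 46 240 ((647.3623657226562, -203.79522705078125), (15.347400665283203, 226.835693359375), 2.7014482021331787)
handle 923 255 273 117 216 ((611.1941528320312, -228.2181396484375), (21.636560440063477, 127.7885971069336), 2.475600481033325)
```

View pics/w1.png

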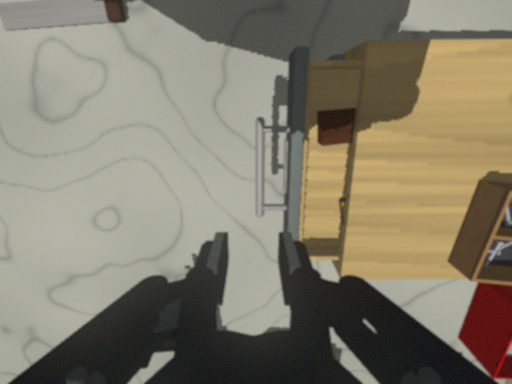

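The wrist view shows the handle bar from (260,118) to (260,216), the drawer front at u≈297, the wedge tail at (336,126) and a shim glimpse at (342,208).

```bash
python3 - <<'E'
from h import *
z=np.load("w1.npz"); im,d,T,k=z["im"],z["d"],z["T"],tuple(z["k"]); W=cloud(d,T,k)
g=cv2.cvtColor(im,cv2.COLOR_BGR2GRAY)
for v in(140,165,190):
    m=[u for u in range(250,272) if W[v,u,2]>.10]; print(v,m[0],m[-1],W[v,m,2].round(3).max())
    print(plane((np.mean(m),v),.112,T,k).round(4), W[v,m].mean(0).round(4))
print([plane((260,v),.1145,T,k).round(4) for v in(118,216)])
h=[.6055,-.228]
go([.6055,-.229,.090],92.7)
E
```

```text
140 255 263 0.116
[ 0.6037 -0.1918  0.112 ] [ 0.6036 -0.1915  0.1143]
165 256 263 0.116
[ 0.6058 -0.223   0.112 ] [ 0.6058 -0.2225  0.1138]
190 256 263 0.116
[ 0.6075 -0.2561  0.112 ] [ 0.6074 -0.2555  0.114 ]
[array([ 0.6036, -0.1656,  0.1145]), array([ 0.6098, -0.2918,  0.1145])]
t 1.45 at [ 0.599  -0.2281  0.2996] w [-0.06  0.   -0.43] d [ -1.1   6.6 209.6] F [-0.7 -1.1  0.1] width 0.03 0.0
```

Request:
jog_arm --plan '[{"wx": 0,"wy": 0,"wz": -0.4,"x": 0,"y": 7,"z": 50,"fingers": 0.3},{"wx": 0,"wy": 0,"wz": -0.4,"x": 0,"y": 7,"z": 100,"fingers": 0.3},{"wx": 0,"wy": 0,"wz": -0.4,"x": 0,"y": 7,"z": 150,"fingers": 0.3},{"wx": 0,"wy": 0,"wz": -0.4,"x": 0,"y": 7,"z": 180,"fingers": 0.3},{"wx": 0,"wy": 0,"wz": -0.4,"x": 0,"y": 7,"z": 208,"fingers": 0.3},{"wx": 0,"wy": 0,"wz": -0.4,"x": 0,"y": 7,"z": 208,"fingers": 0.05},{"wx": 0,"wy": 0,"wz": -0.4,"x": 0,"y": 7,"z": 208,"fingers": 0},{"wx": 0,"wy": 0,"wz": -0.4,"x": 0,"y": 7,"z": 208,"fingers": 0}]'

```text
time_s: 2.25
tcp_pos: [0.6033, -0.2284, 0.0902]
eef_rot: [[-0.045, 0.999, -0.006], [0.999, 0.045, 0.001], [0.001, -0.006, -1.0]]
wrist_force: [1.1, -2.1, -44.0]
width: 0.0089
grip_force: 58.1
```

Request:
jog_arm --plan '[{"wx": 0,"wy": 0,"wz": 0,"x": 0,"y": 0,"z": 0,"fingers": 0.18},{"wx": 0,"wy": 0,"wz": 0,"x": 0,"y": 0,"z": 0,"fingers": 0.18},{"wx": 0,"wy": 0,"wz": 0,"x": 0,"y": -10,"z": 0,"fingers": 0.18},{"wx": 0,"wy": 0,"wz": 0,"x": 0,"y": -30,"z": 0,"fingers": 0.18},{"wx": 0,"wy": 0,"wz": 0,"x": 0,"y": -55,"z": 0,"fingers": 0.18},{"wx": 0,"wy": 0,"wz": 0,"x": 0,"y": -85,"z": 0,"fingers": 0.18},{"wx": 0,"wy": 0,"wz": 0,"x": 0,"y": -115,"z": 0,"fingers": 0.18},{"wx": 0,"wy": 0,"wz": 0,"x": 0,"y": -140,"z": 0,"fingers": 0.18}]'

```text
time_s: 3.05
tcp_pos: [0.4652, -0.2344, 0.0933]
eef_rot: [[-0.046, 0.999, 0.002], [0.999, 0.046, -0.001], [-0.001, 0.002, -1.0]]
wrist_force: [2.0, -0.4, -0.7]
width: 0.0152
grip_force: 0.9
```

Request:
jog_arm --plan '[{"wx": 0,"wy": 0,"wz": 0,"x": 0,"y": -12,"z": 0,"fingers": 0.18},{"wx": 0,"wy": 0,"wz": 0,"x": 0,"y": -22,"z": 0,"fingers": 0.18},{"wx": 0,"wy": 0,"wz": 0,"x": 0,"y": -30,"z": 0,"fingers": 0.18},{"wx": 0,"wy": 0,"wz": 0,"x": 0,"y": -34,"z": 0,"fingers": 0.18},{"wx": 0,"wy": 0,"wz": 0,"x": 0,"y": -37,"z": 0,"fingers": 0.18},{"wx": 0,"wy": 0,"wz": 0,"x": 0,"y": -37,"z": 0,"fingers": 0.18}]'

```text
time_s: 3.65
tcp_pos: [0.432, -0.2357, 0.0925]
eef_rot: [[-0.048, 0.999, 0.004], [0.999, 0.048, -0.0], [-0.0, 0.004, -1.0]]
wrist_force: [10.3, -0.3, -2.2]
width: 0.0154
grip_force: 5.1
```

Request:
jog_arm --plan '[{"wx": 0,"wy": 0,"wz": 0,"x": 0,"y": -3,"z": 0,"fingers": 0.18},{"wx": 0,"wy": 0,"wz": 0,"x": 0,"y": -4,"z": 0,"fingers": 0.18},{"wx": 0,"wy": 0,"wz": 0,"x": 0,"y": -4,"z": 0,"fingers": 0.18}]'

```text
time_s: 3.95
tcp_pos: [0.4316, -0.2357, 0.0931]
eef_rot: [[-0.049, 0.999, 0.011], [0.999, 0.049, -0.0], [-0.001, 0.011, -1.0]]
wrist_force: [29.8, -1.1, -13.6]
width: 0.0153
grip_force: 14.6
```

Request:
jog_arm --plan '[{"wx": 0,"wy": 0,"wz": 0,"x": 0,"y": 5,"z": 0,"fingers": 0.3},{"wx": 0,"wy": 0,"wz": 0,"x": 0,"y": 5,"z": 0,"fingers": 0.3},{"wx": 0,"wy": 0,"wz": 0,"x": 0,"y": 5,"z": -40,"fingers": 0.3},{"wx": 0,"wy": 0,"wz": 0,"x": 0,"y": 5,"z": -80,"fingers": 0.3},{"wx": 0,"wy": 0,"wz": -8,"x": 0,"y": 30,"z": -120,"fingers": 0.5},{"wx": 0,"wy": 0,"wz": -16,"x": 10,"y": 60,"z": -160,"fingers": 0.65},{"wx": 0,"wy": 0,"wz": -24,"x": 30,"y": 80,"z": -200,"fingers": 0.65},{"wx": 0,"wy": 0,"wz": -32,"x": 50,"y": 80,"z": -210,"fingers": 0.65}]'

```text
time_s: 4.75
tcp_pos: [0.506, -0.1812, 0.3058]
eef_rot: [[-0.574, 0.819, 0.005], [0.819, 0.574, -0.001], [-0.003, 0.003, -1.0]]
wrist_force: [-0.4, -0.2, -1.8]
width: 0.0557
grip_force: 0.0
```

```bash
python3 - <<'E'
from h import *
go([.51,-.18,.30],182.7)
E
```

```text
t 4.75 at [ 0.506  -0.1812  0.3058] w [  0.09   0.27 -57.66] d [-1.3  3.9  5.8] F [-0.4 -0.2 -1.8] width 0.0557 0.0
```

Request:
jog_arm --plan '[{"wx": 0,"wy": 0.3,"wz": -57.7,"x": 0,"y": 0,"z": 0,"fingers": 0.65},{"wx": 0,"wy": 0.3,"wz": -57.7,"x": 0,"y": 0,"z": 0,"fingers": 0.65},{"wx": 0,"wy": 0.3,"wz": -57.7,"x": 0,"y": 0,"z": 0,"fingers": 0.65},{"wx": 0,"wy": 0.3,"wz": -57.7,"x": 0,"y": 0,"z": 0,"fingers": 0.65},{"wx": 0,"wy": 0.3,"wz": -57.7,"x": 0,"y": 0,"z": 0,"fingers": 0.65},{"wx": 0,"wy": 0.3,"wz": -57.7,"x": 0,"y": 0,"z": 0,"fingers": 0.65},{"wx": 0,"wy": 0.3,"wz": -57.7,"x": 0,"y": 0,"z": 0,"fingers": 0.65},{"wx": 0,"wy": 0.3,"wz": -57.7,"x": 0,"y": 0,"z": 0,"fingers": 0.65}]'

```text
time_s: 5.55
tcp_pos: [0.5029, -0.1824, 0.3018]
eef_rot: [[-0.999, -0.043, -0.005], [-0.043, 0.999, 0.003], [0.005, 0.003, -1.0]]
wrist_force: [-0.5, -0.5, -0.1]
width: 0.0552
grip_force: 0.0
```

```bash
python3 - <<'E'
from h import *
im,d,T,k=snap("wrist"); np.savez("w2",im=im,d=d,T=T,k=k); cv2.imwrite("pics/w2.png",im)
go([.53,-.18,.30],182.7)
W=cloud(d,T,k); hsv=cv2.cvtColor(im,cv2.COLOR_BGR2HSV)
m=(W[...,2]>.089)&(W[...,2]<.119)&(W[...,0]>.475)&(W[...,0]<.72)&(W[...,1]>-.35)&(W[...,1]<-.1)&(hsv[...,2]<110)
m=cv2.morphologyEx(m.astype(np.uint8),cv2.MORPH_OPEN,np.ones((5,5)))
n,l,st,c=cv2.connectedComponentsWithStats(m)
for i in range(1,n):
    if st[i,4]>300:
        r=cv2.minAreaRect((W[l==i][:,:2]*1000).astype(np.float32)); print(st[i],r,np.round(cv2.boxPoints(r)).tolist())
E
```

```text
t 5.6 at [ 0.5029 -0.1824  0.3018] w [ 0.17 -0.29 -0.47] d [-27.2   1.3   1.7] F [-0.4  0.6  0.9] width 0.0552 0.0
[ 239  169   35  111 2881] ((594.0258178710938, -170.98265075683594), (177.364013671875, 37.22532653808594), 7.232712745666504) [[504.0, -164.0], [508.0, -201.0], [684.0, -178.0], [680.0, -141.0]]
[128 228  17  59 531] ((647.2569580078125, -347.10015869140625), (105.73241424560547, 2.0081307888031006), 2.6899893283843994) [[594.0, -349.0], [594.0, -351.0], [700.0, -346.0], [700.0, -344.0]]
```

View pics/w2.png

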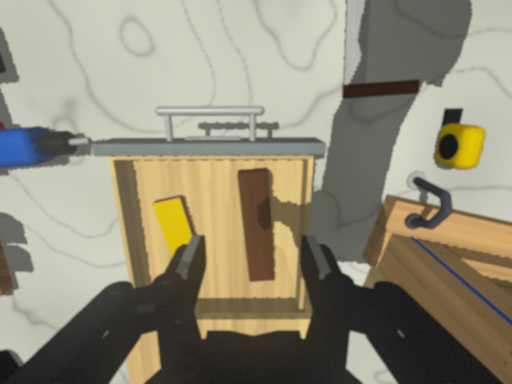

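The drawer is fully out. The dark wedge runs from its tail at (255,172) to its tip at (262,278), skewed about 7°. The yellow shim is at (175,225), clear of the grasp.

```bash
python3 - <<'E'
from h import *
go([.5465,-.177,.12],187.2)
E
```

```text
t 5.6 at [ 0.5029 -0.1824  0.3018] w [ 0.18 -0.29 -4.97] d [-44.7   3.2 181.6] F [-0.4  0.6  0.9] width 0.0552 0.0
```

Request:
jog_arm --plan '[{"wx": 0.2,"wy": -0.3,"wz": -5,"x": -44.5,"y": 3,"z": 20,"fingers": 0.68},{"wx": 0.2,"wy": -0.3,"wz": -5,"x": -44.5,"y": 3,"z": 60,"fingers": 0.68},{"wx": 0.2,"wy": -0.3,"wz": -5,"x": -44.5,"y": 3,"z": 105,"fingers": 0.68},{"wx": 0.2,"wy": -0.3,"wz": -5,"x": -44.5,"y": 3,"z": 150,"fingers": 0.68},{"wx": 0.2,"wy": -0.3,"wz": -5,"x": -44.5,"y": 3,"z": 180,"fingers": 0.68},{"wx": 0.2,"wy": -0.3,"wz": -5,"x": -44.5,"y": 3,"z": 198,"fingers": 0.68},{"wx": 0.2,"wy": -0.3,"wz": -5,"x": -44.5,"y": 3,"z": 210,"fingers": 0.68},{"wx": 0.2,"wy": -0.3,"wz": -5,"x": -44.5,"y": 3,"z": 211,"fingers": 0.68}]'

```text
time_s: 6.4
tcp_pos: [0.5461, -0.1768, 0.0899]
eef_rot: [[-0.992, -0.127, -0.001], [-0.127, 0.992, -0.0], [0.001, -0.0, -1.0]]
wrist_force: [0.5, -0.6, 1.7]
width: 0.0581
grip_force: 0.0
```

Request:
jog_arm --plan '[{"wx": 0,"wy": 0,"wz": 0,"x": 0,"y": 0,"z": 0,"fingers": 0.5},{"wx": 0,"wy": 0,"wz": 0,"x": 0,"y": 0,"z": 0,"fingers": 0.4},{"wx": 0,"wy": 0,"wz": 0,"x": 0,"y": 0,"z": 0,"fingers": 0.2},{"wx": 0,"wy": 0,"wz": 0,"x": 0,"y": 0,"z": 0,"fingers": 0},{"wx": 0,"wy": 0,"wz": 0,"x": 0,"y": 0,"z": 0,"fingers": 0}]'

```text
time_s: 6.9
tcp_pos: [0.5473, -0.1772, 0.0922]
eef_rot: [[-0.992, -0.128, 0.003], [-0.128, 0.992, -0.001], [-0.002, -0.002, -1.0]]
wrist_force: [-0.4, 1.2, 8.7]
width: 0.0382
grip_force: 61.3
```

```bash
python3 - <<'E'
from h import *
z=np.load("top.npz"); T,k=z["T"],tuple(z["k"])
a,b=[plane(p,.034,T,k)[:2] for p in((127.9,179.3),(241.7,199.3))]
c=(a+b)/2; y=(a-b)/np.linalg.norm(a-b); x=np.array([y[1],-y[0]])
yaw=np.degrees(np.arctan2(x[1],x[0])); o=c+.055*x; print(a,b,np.linalg.norm(a-b),yaw,o, o-.21*x)
p=o-.21*x; go([p[0],p[1],.25],180+yaw)
E
```

```text
[0.63588326 0.46042431] [0.56116347 0.05554962] 0.41171173775091224 -10.456309534227003 [0.65261001 0.24800525] [0.44609736 0.28611725]
t 6.9 at [ 0.5473 -0.1772  0.0922] w [-0.08  0.16 17.8 ] d [  40.7  472.1 -158.8] F [-0.4  1.2  8.7] width 0.0382 61.3
```

Request:
jog_arm --plan '[{"wx": 0,"wy": 0,"wz": 0,"x": 0,"y": 0,"z": -15,"fingers": 0},{"wx": 0,"wy": 0,"wz": 0,"x": 0,"y": 0,"z": -40,"fingers": 0},{"wx": 0,"wy": 0,"wz": 0,"x": 0,"y": 0,"z": -70,"fingers": 0},{"wx": 0,"wy": 0,"wz": 0,"x": 0,"y": 0,"z": -105,"fingers": 0},{"wx": 0,"wy": 0,"wz": 0,"x": 0,"y": 0,"z": -140,"fingers": 0},{"wx": 0,"wy": 0,"wz": 0,"x": 0,"y": 0,"z": -160,"fingers": 0}]'

```text
time_s: 7.5
tcp_pos: [0.5469, -0.1766, 0.255]
eef_rot: [[-0.992, -0.128, 0.004], [-0.128, 0.992, -0.002], [-0.004, -0.002, -1.0]]
wrist_force: [-0.3, 0.6, -1.1]
width: 0.0386
grip_force: 60.5
```

```bash
python3 - <<'E'
from h import *
go([.4,.25,.25],169.7)
E
```

```text
t 7.5 at [ 0.5469 -0.1766  0.255 ] w [-0.09  0.23 17.68] d [ 90.9 442.    3.6] F [-0.3  0.6 -1.1] width 0.0386 60.5
```

Request:
jog_arm --plan '[{"wx": 0,"wy": 0,"wz": 0,"x": 40,"y": 0,"z": 0,"fingers": 0},{"wx": 0,"wy": 0.2,"wz": 4,"x": 75,"y": 25,"z": 0,"fingers": 0},{"wx": 0,"wy": 0.2,"wz": 8,"x": 90,"y": 70,"z": 0,"fingers": 0},{"wx": 0,"wy": 0.2,"wz": 12,"x": 90,"y": 118,"z": 0,"fingers": 0},{"wx": 0,"wy": 0.2,"wz": 16,"x": 90,"y": 166,"z": 0,"fingers": 0},{"wx": 0,"wy": 0.2,"wz": 17.7,"x": 85,"y": 214,"z": 0,"fingers": 0},{"wx": 0,"wy": 0.2,"wz": 17.7,"x": 80,"y": 262,"z": 0,"fingers": 0},{"wx": 0,"wy": 0.2,"wz": 17.7,"x": 75,"y": 310,"z": 0,"fingers": 0}]'

```text
time_s: 8.3
tcp_pos: [0.4318, 0.1228, 0.2519]
eef_rot: [[-0.984, 0.18, -0.001], [0.18, 0.984, -0.001], [0.001, -0.002, -1.0]]
wrist_force: [2.0, -0.9, -0.3]
width: 0.0386
grip_force: 60.5
```

```bash
python3 - <<'E'
from h import *
go([.44,.287,.24],169.5)
E
```

```text
t 8.3 at [0.4318 0.1228 0.2519] w [-0.09 -0.04  0.15] d [ 21.4 163.   11.7] F [ 2.  -0.9 -0.3] width 0.0386 60.5
```

Request:
jog_arm --plan '[{"wx": 0,"wy": 0,"wz": 0,"x": 21,"y": 45,"z": 0,"fingers": 0},{"wx": 0,"wy": 0,"wz": 0,"x": 21,"y": 90,"z": 0,"fingers": 0},{"wx": 0,"wy": 0,"wz": 0,"x": 21,"y": 135,"z": 0,"fingers": 0},{"wx": 0,"wy": 0,"wz": 0,"x": 21,"y": 163,"z": 10,"fingers": 0},{"wx": 0,"wy": 0,"wz": 0,"x": 21,"y": 163,"z": 12,"fingers": 0},{"wx": 0,"wy": 0,"wz": 0,"x": 21,"y": 163,"z": 12,"fingers": 0}]'

```text
time_s: 8.9
tcp_pos: [0.4402, 0.2853, 0.2389]
eef_rot: [[-0.984, 0.178, -0.003], [0.178, 0.984, -0.001], [0.003, -0.001, -1.0]]
wrist_force: [0.5, -0.3, -1.2]
width: 0.0388
grip_force: 60.6
```

```bash
python3 - <<'E'
from h import *
im,d,T,k=snap("wrist"); np.savez("w3",im=im,d=d,T=T,k=k); cv2.imwrite("pics/w3.png",im)
go([.44,.287,.24],169.5)
E
```

```text
t 8.95 at [0.4406 0.2846 0.2391] w [-0.09 -0.12  0.19] d [ 1.   2.2 -0.9] F [-0.2 -0.2 -1.3] width 0.0386 60.6
```

View pics/w3.png

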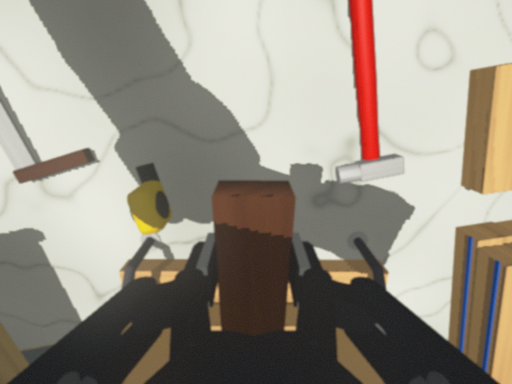

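Wrist view: the wedge is held centrally, its tail edge at row ~182, u 214–294. The sill's front edge is at row ~262, u 122–388, between the holdfasts at (135,255) and (375,255). The tape is at (150,205).

```bash
python3 - <<'E'
from h import *
z=np.load("w3.npz"); im,d,T,k=z["im"],z["d"],z["T"],tuple(z["k"]); W=cloud(d,T,k)
y=np.array([.1815,.9834]);x=np.array([y[1],-y[0]]); o=np.array([.6526,.248])
pts=[]
for u in list(range(150,205,3))+list(range(304,362,3)):
    col=W[:,u,2]; v=[i for i in range(235,300) if abs(col[i]-.034)<.006]
    if v: p=plane((u,v[0]-.5),.034,T,k)[:2]; pts.append([(p-o)@x,(p-o)@y])
P=np.array(pts)*1000
c=np.polyfit(P[:,1],P[:,0],1); r=P[:,0]-np.polyval(c,P[:,1]); g=abs(r)<3; c=np.polyfit(P[g,1],P[g,0],1)
print("front edge in frame axes",c, "yaw corr",np.degrees(np.arctan(c[0])),r.std(),P[:,1].min(),P[:,1].max())
m=(abs(W[...,2]-.034)<.006); m[:255]=0;m[285:]=0; Q=(W[m][:,:2]-o)@np.stack([x,y],1)*1000; print("sill y range",np.percentile(Q[:,1],[.3,99.7]))
# wedge in tool frame
s=manip.sense();R=np.array(s["eef_rot"]);hsv=cv2.cvtColor(im,cv2.COLOR_BGR2HSV)
L=(W-np.array(s["tcp_pos"]))@R*1000
m=(L[...,2]>-50)&(L[...,2]<40)&(im[...,2]>im[...,0]*1.25)&(L[...,0]>-120)&(abs(L[...,1])<30)
m=cv2.morphologyEx(m.astype(np.uint8),cv2.MORPH_OPEN,np.ones((3,3)))>0
v,u=np.nonzero(m); print(m.sum(),u.min(),u.max(),v.min(),v.max())
Lm=L[m]; r=cv2.minAreaRect(Lm[:,:2].astype(np.float32)); print(r)
t=Lm[Lm[:,0]<np.percentile(Lm[:,0],90)]
A=np.c_[t[:,0],t[:,1],np.ones(len(t))]; co,*_=np.linalg.lstsq(A,t[:,2],rcond=None); print("top plane tool",co,"z at x=0",co[2], "slope 1/7.5=.1333")
for xx in(-60,-40,-20,0,20,35):
    q=Lm[abs(Lm[:,0]-xx)<3]; print(xx,len(q),q[:,1].min().round(1),q[:,1].max().round(1),np.median(q[:,2]).round(1)) if len(q) else 0
print(Lm[:,0].min(),Lm[:,0].max())
E
```

```text
front edge in frame axes [-4.35906637e-03 -5.75985889e+01] yaw corr -0.2497545236399084 7.896377644502123 -158.44740958804766 156.6150654832418
sill y range [-206.75253891  327.26569684]
11109 211 294 181 334
((-7.9006805419921875, 0.5291519165039062), (99.13080596923828, 42.33489990234375), 0.2817608118057251)
top plane tool [-1.26409642e-01 -4.46345091e-03 -1.76705070e+01] z at x=0 -17.670507003289934 slope 1/7.5=.1333
-60 4 -2.1 1.1 -9.8
-40 437 -20.4 19.1 -12.3
-20 530 -20.6 19.5 -15.0
0 616 -19.7 19.0 -17.8
20 758 -19.8 19.6 -20.5
35 896 -20.3 19.6 -22.5
-57.46956368652032 41.64906240985901
```

```bash
python3 - <<'E'
from h import *
go([.4944,.2778,.0415],169.7)
E
```

```text
t 8.95 at [0.4406 0.2846 0.2391] w [-0.09 -0.12 -0.01] d [-54.6   3.2 197.5] F [-0.2 -0.2 -1.3] width 0.0386 60.6
```

Request:
jog_arm --plan '[{"wx": 0,"wy": -0.1,"wz": 0,"x": -30,"y": 3,"z": 30,"fingers": 0},{"wx": 0,"wy": -0.1,"wz": 0,"x": -54,"y": 3,"z": 70,"fingers": 0},{"wx": 0,"wy": -0.1,"wz": 0,"x": -54,"y": 3,"z": 110,"fingers": 0},{"wx": 0,"wy": -0.1,"wz": 0,"x": -54,"y": 3,"z": 145,"fingers": 0},{"wx": 0,"wy": -0.1,"wz": 0,"x": -54,"y": 3,"z": 170,"fingers": 0},{"wx": 0,"wy": -0.1,"wz": 0,"x": -54,"y": 3,"z": 185,"fingers": 0},{"wx": 0,"wy": -0.1,"wz": 0,"x": -54,"y": 3,"z": 192,"fingers": 0},{"wx": 0,"wy": -0.1,"wz": 0,"x": -54,"y": 3,"z": 192,"fingers": 0}]'

```text
time_s: 9.75
tcp_pos: [0.4943, 0.2779, 0.0467]
eef_rot: [[-0.984, 0.18, -0.001], [0.18, 0.984, -0.001], [0.0, -0.001, -1.0]]
wrist_force: [-0.1, 0.1, -0.8]
width: 0.0386
grip_force: 60.7
```

```bash
python3 - <<'E'
from h import *
im,d,T,k=snap("wrist"); np.savez("w4",im=im,d=d,T=T,k=k); cv2.imwrite("pics/w4.png",im)
im2,d2,T2,k2=snap("top"); np.savez("t4",im=im2,d=d2,T=T2,k=k2)
im3,d3,T3,k3=snap("scene"); np.savez("s4",im=im3,d=d3,T=T3,k=k3)
c=cv2.resize(im3[120:290,220:420],None,fx=2,fy=2,interpolation=cv2.INTER_CUBIC)
c2=cv2.resize(im2[100:250,110:260],(340,340),interpolation=cv2.INTER_CUBIC)
cv2.imwrite("pics/c4.png",np.hstack([c,c2]))
go([.4944,.2778,.0415],169.7)
E
```

```text
t 9.9 at [0.4946 0.2784 0.0476] w [-0.01  0.05 -0.04] d [ 0.1 -0.7  6.1] F [ 0.3  1.2 -1.5] width 0.0385 60.7
```

View pics/w4.png

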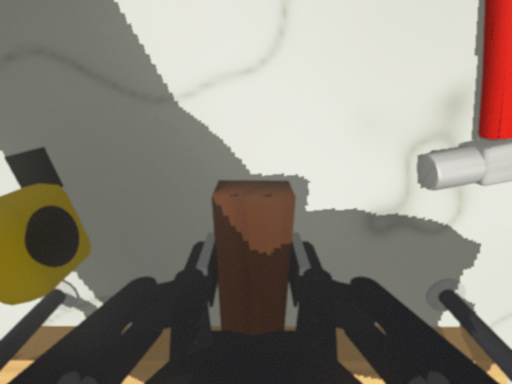

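View pics/c4.png

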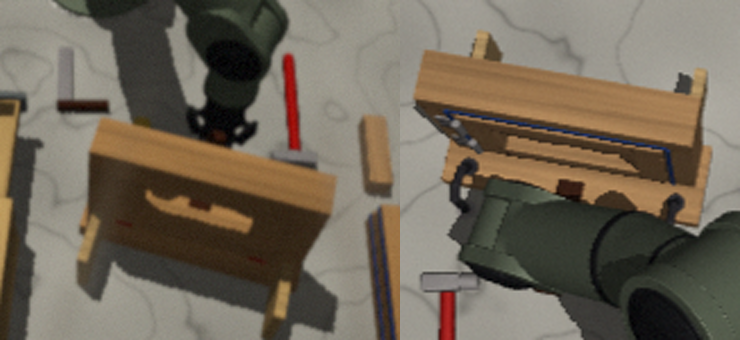

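The held wedge's tip (top view (570,190)) lies over the sill midway between the holdfasts. In the wrist view the sill's front edge is at row ~327 and the tape is clear, at (40,240).

```bash
python3 - <<'E'
from h import *
z=np.load("w4.npz"); im,d,T,k=z["im"],z["d"],z["T"],tuple(z["k"]); W=cloud(d,T,k)
y=np.array([.1788,.9839]);x=np.array([y[1],-y[0]]); o=np.array([.6500,.2485])
P=[]
for u in list(range(60,140,3))+list(range(355,440,3)):
    v=[i for i in range(310,350) if abs(W[i,u,2]-.034)<.008]
    if v: p=plane((u,v[0]-.5),.034,T,k)[:2]; P.append([(p-o)@x,(p-o)@y])
P=np.array(P)*1000; c=np.polyfit(P[:,1],P[:,0],1);g=abs(P[:,0]-np.polyval(c,P[:,1]))<3;c=np.polyfit(P[g,1],P[g,0],1)
print(c,np.degrees(np.arctan(c[0])),len(P),g.sum())
m=(abs(W[...,2]-.034)<.01)&(W[...,0]>.55); print("sill z",np.nanmedian(W[330:345,80:140,2]),np.nanmedian(W[330:345,370:430,2]))
# lateral from top: sash inner/outer by frame head
z=np.load("t4.npz"); W=cloud(z["d"],z["T"],tuple(z["k"]))
m=(W[...,2]>.29)&(W[...,2]<.315); m[:,:105]=0;m[:,262:]=0;m[200:]=0
m=cv2.morphologyEx(m.astype(np.uint8),cv2.MORPH_OPEN,np.ones((3,3)))>0
r=cv2.minAreaRect((W[m][:,:2]*1000).astype(np.float32)); c=np.array(r[0])/1000-o; print(r,(c@x).round(4),(c@y).round(4))
E
```

```text
Traceback (most recent call last):
IndexError: too many indices for array: array is 1-dimensional, but 2 were indexed
```

```bash
python3 - <<'E'
from h import *
z=np.load("w4.npz"); im,d,T,k=z["im"],z["d"],z["T"],tuple(z["k"]); W=cloud(d,T,k)
y=np.array([.1788,.9839]);x=np.array([y[1],-y[0]]); o=np.array([.6500,.2485])
print(W[335,[60,100,420]].round(3).tolist())
P=[];s=cv2.cvtColor(im,cv2.COLOR_BGR2HSV)
for u in list(range(60,140,3))+list(range(355,440,3)):
    v=[i for i in range(300,350) if s[i,u,1]>80 and s[i,u,2]>80 and 5<s[i,u,0]<25]
    if v: p=plane((u,v[0]-.5),.034,T,k)[:2]; P.append([(p-o)@x,(p-o)@y,v[0]])
P=np.array(P)*1000
if len(P): c=np.polyfit(P[:,1],P[:,0],1);g=abs(P[:,0]-np.polyval(c,P[:,1]))<3;c=np.polyfit(P[g,1],P[g,0],1);print(c,np.degrees(np.arctan(c[0])),len(P),g.sum(),P[:,2].mean())
z=np.load("t4.npz"); W=cloud(z["d"],z["T"],tuple(z["k"]))
m=(W[...,2]>.29)&(W[...,2]<.315); m[:,:105]=0;m[:,262:]=0;m[200:]=0
m=cv2.morphologyEx(m.astype(np.uint8),cv2.MORPH_OPEN,np.ones((3,3)))>0
r=cv2.minAreaRect((W[m][:,:2]*1000).astype(np.float32)); c=np.array(r[0])/1000-o; print(r,(c@x).round(4),(c@y).round(4))
E
```

```text
[[0.571, 0.093, 0.01], [0.472, 0.232, 0.124], [0.49, 0.331, 0.124]]
[ 5.23242993e-03 -8.27706588e+01] 0.29979341571486506 13 9 328923.07692307694
((692.0565185546875, 241.89633178710938), (380.77532958984375, 74.59390258789062), 79.83776092529297) 0.0426 0.001
```

Request:
jog_arm --plan '[{"wx": 0,"wy": 0,"wz": 0,"x": 0,"y": -0.5,"z": 4,"fingers": 0},{"wx": 0,"wy": 0,"wz": 0,"x": 0,"y": -0.5,"z": 6,"fingers": 0},{"wx": 0,"wy": 0,"wz": 0,"x": 0,"y": -0.5,"z": 7,"fingers": 0},{"wx": 0,"wy": 0,"wz": 0,"x": 0,"y": -0.5,"z": 7,"fingers": 0}]'

```text
time_s: 10.3
tcp_pos: [0.4939, 0.2777, 0.0393]
eef_rot: [[-0.984, 0.179, -0.001], [0.179, 0.984, -0.001], [0.001, -0.001, -1.0]]
wrist_force: [0.0, -1.1, -0.3]
width: 0.0385
grip_force: 60.7
```

Request:
jog_arm --plan '[{"wx": 0,"wy": 0,"wz": 0,"x": 0,"y": 0,"z": 1,"fingers": 0},{"wx": 0,"wy": 0,"wz": 0,"x": 0,"y": 0,"z": 1,"fingers": 0}]'

```text
time_s: 10.5
tcp_pos: [0.4939, 0.2778, 0.0384]
eef_rot: [[-0.984, 0.179, -0.001], [0.179, 0.984, -0.001], [0.0, -0.001, -1.0]]
wrist_force: [-0.2, -0.3, 2.4]
width: 0.0389
grip_force: 60.9
```

Request:
jog_arm --plan '[{"wx": 0,"wy": 0,"wz": 0,"x": 0,"y": 0,"z": 1,"fingers": 0},{"wx": 0,"wy": 0,"wz": 0,"x": 0,"y": 0,"z": 1,"fingers": 0}]'

```text
time_s: 10.7
tcp_pos: [0.4939, 0.2779, 0.0374]
eef_rot: [[-0.984, 0.179, -0.001], [0.179, 0.984, -0.001], [0.0, -0.001, -1.0]]
wrist_force: [-2.3, -0.2, 5.0]
width: 0.0384
grip_force: 61.2
```

Request:
jog_arm --plan '[{"wx": 0,"wy": 0,"wz": 0,"x": -8,"y": 0,"z": -1,"fingers": 0},{"wx": 0,"wy": 0,"wz": 0,"x": -18,"y": 0,"z": -1,"fingers": 0},{"wx": 0,"wy": 0,"wz": 0,"x": -28,"y": 0,"z": -1,"fingers": 0},{"wx": 0,"wy": 0,"wz": 0,"x": -36,"y": 0,"z": -1,"fingers": 0},{"wx": 0,"wy": 0,"wz": 0,"x": -40,"y": 0,"z": -1,"fingers": 0},{"wx": 0,"wy": 0,"wz": 0,"x": -40,"y": 0,"z": -1,"fingers": 0}]'

```text
time_s: 11.3
tcp_pos: [0.5348, 0.2702, 0.0384]
eef_rot: [[-0.984, 0.18, 0.0], [0.18, 0.984, -0.001], [-0.0, -0.001, -1.0]]
wrist_force: [2.0, -0.7, 5.1]
width: 0.0387
grip_force: 61.4
```

Request:
jog_arm --plan '[{"wx": 0,"wy": 0,"wz": 0,"x": -2,"y": 0,"z": 0,"fingers": 0},{"wx": 0,"wy": 0,"wz": 0,"x": -4,"y": 0,"z": 0,"fingers": 0},{"wx": 0,"wy": 0,"wz": 0,"x": -4,"y": 0,"z": 0,"fingers": 0}]'

```text
time_s: 11.6
tcp_pos: [0.538, 0.2697, 0.0385]
eef_rot: [[-0.984, 0.18, -0.0], [0.18, 0.984, -0.001], [0.0, -0.001, -1.0]]
wrist_force: [-1.5, 0.8, 5.8]
width: 0.0388
grip_force: 61.5
```

Request:
jog_arm --plan '[{"wx": 0,"wy": 0,"wz": 0,"x": -2,"y": 0,"z": 0,"fingers": 0},{"wx": 0,"wy": 0,"wz": 0,"x": -4,"y": 0,"z": 0,"fingers": 0},{"wx": 0,"wy": 0,"wz": 0,"x": -4,"y": 0,"z": 0,"fingers": 0}]'

```text
time_s: 11.9
tcp_pos: [0.5419, 0.2691, 0.0385]
eef_rot: [[-0.984, 0.18, -0.0], [0.18, 0.984, -0.001], [0.0, -0.001, -1.0]]
wrist_force: [-2.4, 0.2, 6.7]
width: 0.0386
grip_force: 61.6
```

Request:
jog_arm --plan '[{"wx": 0,"wy": 0,"wz": 0,"x": -2,"y": 0,"z": 0,"fingers": 0},{"wx": 0,"wy": 0,"wz": 0,"x": -4,"y": 0,"z": 0,"fingers": 0},{"wx": 0,"wy": 0,"wz": 0,"x": -4,"y": 0,"z": 0,"fingers": 0}]'

```text
time_s: 12.2
tcp_pos: [0.5449, 0.2687, 0.0386]
eef_rot: [[-0.984, 0.179, -0.002], [0.179, 0.984, -0.001], [0.002, -0.001, -1.0]]
wrist_force: [-9.5, 0.6, 13.3]
width: 0.0385
grip_force: 62.3
```

Request:
jog_arm --plan '[{"wx": 0,"wy": 0,"wz": 0,"x": -2,"y": 0,"z": 0,"fingers": 0},{"wx": 0,"wy": 0,"wz": 0,"x": -4,"y": 0,"z": 0,"fingers": 0},{"wx": 0,"wy": 0,"wz": 0,"x": -6,"y": 0,"z": 0,"fingers": 0},{"wx": 0,"wy": 0,"wz": 0,"x": -8,"y": 0,"z": 0,"fingers": 0},{"wx": 0,"wy": 0,"wz": 0,"x": -10,"y": 0,"z": 0,"fingers": 0},{"wx": 0,"wy": 0,"wz": 0,"x": -10,"y": 0,"z": 0,"fingers": 0}]'

```text
time_s: 12.8
tcp_pos: [0.5533, 0.268, 0.0387]
eef_rot: [[-0.984, 0.178, -0.004], [0.178, 0.984, 0.0], [0.004, -0.001, -1.0]]
wrist_force: [-19.4, 1.8, 20.1]
width: 0.0385
grip_force: 63.0
```

```bash
python3 - <<'E'
from h import *
im,d,T,k=snap("wrist"); np.savez("w5",im=im,d=d,T=T,k=k); cv2.imwrite("pics/w5.png",im)
go([.5691,.2642,.0385],169.8)
a=np.load("w4.npz")["im"]
for n,i in(("w4",a),("w5",im)):
    m=(i[...,2]>i[...,0]*1.3)&(i[...,0]<90); m[:170]=0;m[:,:205]=0;m[:,300:]=0;m[335:]=0
    m=cv2.morphologyEx(m.astype(np.uint8),cv2.MORPH_OPEN,np.ones((3,3)))
    v,u=np.nonzero(m); print(n,u.min(),u.max(),v.min(),v.max())
E
```

```text
t 12.85 at [0.5533 0.2679 0.0387] w [-0.03 -0.2  -0.05] d [-16.2  -0.8   0.2] F [-17.6   2.2  19. ] width 0.0385 63.0
w4 211 295 181 334
w5 208 298 181 334
```

Request:
jog_arm --plan '[{"wx": 0,"wy": 0,"wz": 0,"x": 0,"y": 0,"z": -1,"fingers": 0},{"wx": 0,"wy": 0,"wz": 0,"x": -2,"y": -0.4,"z": -1,"fingers": 0},{"wx": 0,"wy": 0,"wz": 0,"x": -4,"y": -0.4,"z": -1,"fingers": 0},{"wx": 0,"wy": 0,"wz": 0,"x": -4,"y": -0.4,"z": -1,"fingers": 0}]'

```text
time_s: 13.25
tcp_pos: [0.5575, 0.2663, 0.0392]
eef_rot: [[-0.984, 0.178, -0.003], [0.178, 0.984, -0.0], [0.003, -0.001, -1.0]]
wrist_force: [-13.3, 2.4, 9.2]
width: 0.0385
grip_force: 61.9
```

Request:
jog_arm --plan '[{"wx": 0,"wy": 0,"wz": 0,"x": -2,"y": 0,"z": -0.3,"fingers": 0},{"wx": 0,"wy": 0,"wz": 0,"x": -4,"y": 0,"z": -0.3,"fingers": 0},{"wx": 0,"wy": 0,"wz": 0,"x": -6,"y": 0,"z": -0.3,"fingers": 0},{"wx": 0,"wy": 0,"wz": 0,"x": -8,"y": 0,"z": -0.3,"fingers": 0},{"wx": 0,"wy": 0,"wz": 0,"x": -10,"y": 0,"z": -0.3,"fingers": 0},{"wx": 0,"wy": 0,"wz": 0,"x": -12,"y": 0,"z": -0.3,"fingers": 0},{"wx": 0,"wy": 0,"wz": 0,"x": -12,"y": 0,"z": -0.3,"fingers": 0}]'

```text
time_s: 13.95
tcp_pos: [0.5694, 0.2638, 0.0392]
eef_rot: [[-0.984, 0.179, -0.004], [0.179, 0.984, -0.001], [0.003, -0.001, -1.0]]
wrist_force: [-11.4, 3.4, 5.5]
width: 0.0388
grip_force: 61.3
```

```bash
python3 - <<'E'
from h import *
im,d,T,k=snap("wrist"); cv2.imwrite("pics/w6.png",im); np.savez("w6",im=im,d=d,T=T,k=k)
go([.5691,.2642,.0385],169.8)
m=(im[...,2]>im[...,0]*1.3)&(im[...,0]<90); m[:170]=0;m[:,:205]=0;m[:,300:]=0;m[335:]=0
v,u=np.nonzero(cv2.morphologyEx(m.astype(np.uint8),cv2.MORPH_OPEN,np.ones((3,3)))); print(u.min(),u.max(),v.min(),v.max())
# sash lift: compare top-cam depth / scene appearance of sash before and after
for n in("top","scene"):
    i,dd,T,k=snap(n); np.savez(n+"6",im=i,d=dd,T=T,k=k)
i=np.load("scene6.npz")["im"]; a=np.load("s4.npz")["im"]
c=[cv2.resize(q[170:290,250:390],None,fx=2.8,fy=4,interpolation=cv2.INTER_CUBIC) for q in(a,i)]
cv2.imwrite("pics/c6.png",np.hstack(c))
E
```

```text
t 14.0 at [0.5694 0.2638 0.0392] w [-0.08 -0.19 -0.09] d [0.4 0.4 0.7] F [-11.3   3.2   4. ] width 0.0386 61.3
208 298 181 334
```

View pics/c6.png

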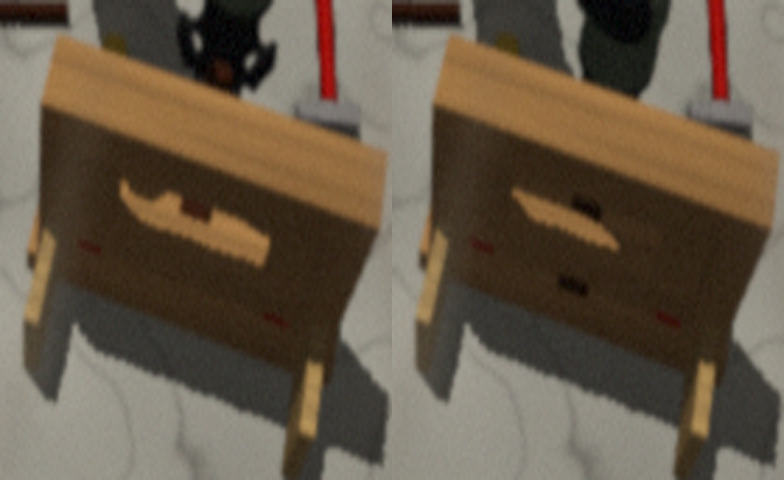

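The right-hand picture shows the wedge tip emerging behind the rail at (572,285), midway between the red packers at (482,245) and (668,318). I'll check the lift by depth.

```bash
python3 - <<'E'
from h import *
y=np.array([.1788,.9839]);x=np.array([y[1],-y[0]]); o=np.array([.6500,.2485])
for n,a,b in(("top","top.npz","top6.npz"),("scene","scene.npz","scene6.npz")):
    for f in(a,b):
        z=np.load(f); W=cloud(z["d"],z["T"],tuple(z["k"])); q=(W[...,:2]-o); X,Y,Z=q@x*1000,q@y*1000,W[...,2]*1000
        for nm,xl,xh,zl,zh in(("rail top",5,40,70,102),("head",5,60,290,315),):
            m=(X>xl)&(X<xh)&(abs(Y)<(90 if nm!="head" else 150))&(Z>zl)&(Z<zh)
            print(n,f,nm,m.sum(),np.round([Z[m].mean(),np.median(Z[m]),Z[m].std()],2) if m.any() else 0)
E
```

```text
top top.npz rail top 397 [84.02 84.4   4.34]
top top.npz head 1746 [302.37 302.56   3.43]
top top6.npz rail top 67 [87.58 87.94  3.8 ]
top top6.npz head 1731 [302.44 302.67   3.5 ]
scene scene.npz rail top 330 [85.98 85.14  3.88]
scene scene.npz head 1325 [302.84 302.88   1.95]
scene scene6.npz rail top 340 [88.8  88.27  4.05]
scene scene6.npz head 1317 [302.83 302.81   1.95]
```

```bash
python3 -c "
from rig import manip; print(manip.job_done())"
```

```text
the job is handed in; nothing more can be done
None
```

I pulled the top drawer out to its stop and pushed the wedge in under the middle of the rail. The depth images show the sash lifted about 3.3 mm, the grip is still on the wedge, and I handed the job in at about 14 s without touching the tools or offcut.

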